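Pack a second layer of bicycle stems over a divider board

ROBOT

A 6-joint arm with a two-finger parallel gripper is mounted at the origin on the work surface. World frame = base frame: x ahead of the robot, y to its left, z up, the work surface at z = 0. Lengths are in m, angles in rad, forces in N, time in s.
With the tool pointing down it reaches from about 0.25 to 0.775 m from the base axis. Payload 4 kg.
Tool frame: the origin (TCP) lies midway between the tips of the shut fingers; the grasp point (between the pads) lies 19 mm behind it (grip_point_offset is the distance from the TCP to the grasp point, in m); z points along the fingers, y is the line along which they close (so a half turn about z gives the same grasp; the last joint's range is limited). The gripper opens to 94 mm and grips with 3 to 60 N. Pads are 16 mm wide; open, the fingers measure 119 mm over their backs; the gripper's body (75 mm by 177 mm) begins 78 mm behind the grasp point.
Start: joints at [1.179, 0.087, 1.371, -0, 1.684, -0.103], TCP at [0.157, 0.527, 0.206] pointing down, gripper open.
Joint ranges: [-3.1, 3.1], [-0.76, 2.03], [0.27, 2.55], [-1.08, 4.22], [0.17, 2.65], [-2.57, 2.57]. Speed limits (rad/s): [2.79, 2.79, 3.14, 3.14, 3.14, 3.14].

INTERFACE

Orientations are given as [roll, pitch, yaw] about the fixed x, y, z axes, in that order (R = Rz(yaw) Ry(pitch) Rx(roll)).
In Python, from bench import * gives the robot as it stands.
- The arm moves only by the tool carry_out, never from a script. Its argument "commands" is a list of rows, each a list of 6 numbers: the shift along the tool's x, y, z in m, then the turn, a rotation vector about the tool's x, y, z in rad. In form: [[tx, ty, tz, rx, ry, rz], ...]. A call has exactly 5 rows; each row is the pose to reach, as a shift and turn from the pose commanded when the call began, along the tool's axes at that moment; what a row does not reach only later rows make up. A row lasts 1/10 s, in which the tool goes at most 50 mm and 8.59 degrees, less where a joint would pass 70% of its speed; a pose out of reach is approached as far as the arm can. A call with a gripper value outside its range is refused whole. "jaw" is the opening, from 0 (shut) to 1 (fully open), set as the call begins (left out, the last holds). The fingers move at their own pace and stop on an object; the grip force is fixed at half the most. Time passes only in rows, so rows that repeat a pose let the fingers close, or fill a call up. It gives the time, the measured TCP pose, the force, the opening and the grip force at its end, in the units of the state.
- get_obs(): the state, without advancing time (a new reading comes with each control period).
- snapshot(name): name is "side" or "top"; returns a dict with "img" (384x512x3 uint8, red, green, blue), "range_z" (384x512 float32, m along the optical axis (not along the pixel's ray), 0 where there is no reading), "fx", "fy", "cx", "cy" (pixels), "distortion" ([k1, k2, p1, p2, k3] as OpenCV has them; the pictures are not rectified), "R" (3x3) and "t" (3): a world point X has camera coordinates R X + t. Camera axes: x right, y down, z forward; pixel columns grow to the right and rows downward; lengths in m; the calibration is good to about 2 mm. A picture is of the moment at which its call begins.
- close_job(): hands the job in; it is judged then, once.
The state is a dict: "time": time; "joint_positions": joint angles; "qvel": joint speeds; "joint_torque": joint torques, N m; "tool_pos": TCP position; "ee_rot": TCP orientation; "wrist_force": force on the tool from outside, world axes, zero at the start; "wrist_torque": the same for the moment, N m; "width": finger opening in m; "finger_force": force on a finger pad.
Only numpy, scipy, OpenCV 4.12 (cv2) and the standard library are available. Lean on these libraries where they do the work, as an engineer would, in place of code of your own. Each camera call takes 0.05 s, during which the arm holds its last target. There are 200 camera calls.

TASK

The blue tray holds a first layer of bicycle stems, one long and one short, side by side: take the plywood divider board from the sloping red rest and lay it flat inside the tray on top of them, and only then put the two loose stems on the board, each straight along the rib, the long one directly above the long one below and the short one above the short one. Set every piece down gently rather than letting it drop or flop over, and leave the first layer and everything else on the bench where it is.

Things in the scene. Friction and masses are not known exactly. Their poses are not given: they have to be found in the camera images.
- tray: blue open tray fixed to the bench, outside 222 x 182 mm (x, y), 53 mm high, walls and floor 5 mm, so 212 x 172 mm inside. Origin: centre of its underside, x along its length, z up. Holds the first layer: a long and a short stem along x, about 44 mm either side of its centre line, tops 39 mm above the tray's underside
- rest: red sloping rest fixed to the bench, 170 mm wide; its plate rises at 35 degrees towards its +x, with a lip at the low end that stands 8 mm above the slope. Origin: centre of its foot on the bench; the slope's surface is 70 mm above the origin there, about 134 mm at the high end
- divider: plywood divider board, 200 x 160 x 5 mm (x, y, z), with one dark wooden rib standing on its upper face along the middle: 120 mm long (x), 12 mm wide (y), top 33 mm above the board's underside. Origin: centre of its underside; z out of the face with the rib. It starts lying on the rest, 35 degrees from level, +x up the slope. Alike both ways round; about 0.17 kg
- long_stem: the LONG loose bare-aluminium bicycle stem on the bench, 150 mm long, 34 high. Origin: underside, mid-length; x along it from the upright steerer clamp (36 mm round, -x end) to the cross-lying handlebar clamp (34 thick, 42 wide in y, +x end); z up. Between them a bar 24 mm wide (y), 6 to 28 mm above the underside, clear for 78 mm of length round the middle. About 0.16 kg
- short_stem: the SHORT loose bare-aluminium bicycle stem on the bench, 115 mm long, 34 high. Origin: underside, mid-length; x along it from the upright steerer clamp (36 mm round, -x end) to the cross-lying handlebar clamp (34 thick, 42 wide in y, +x end); z up. Between them a bar 24 mm wide (y), 6 to 28 mm above the underside, clear for 43 mm of length round the middle. About 0.12 kg
- long_below: the long stem of the first layer, in the tray, same shape as long_stem (150 mm)
- short_below: the short stem of the first layer, in the tray, same shape as short_stem (115 mm)
- grease_jar: bystander: jar with red cap, 70 mm across, 55 mm high; origin centre of underside
- chainring: bystander: dark steel toothed chainring lying flat, 132 mm across, 6 mm high; origin centre of underside
- spanner: bystander: spanner lying along its x, 170 mm long; origin on its underside
- screwdriver: bystander: screwdriver lying along its x, 190 mm long; origin on its underside
- spray_can: bystander: spray can with an orange band, 54 mm across, 150 mm high; origin centre of underside
- oil_bottle: bystander: white oil bottle with a red cap, 52 mm across, 130 mm high; origin centre of underside

How it is judged:
On the way:
1. the divider lies flat inside the tray on the first layer, released, with neither loose stem on it yet (z of divider in the frame of tray between 0.035 and 0.044 m and x of divider in the frame of tray between -0.02 and 0.02 m and y of divider in the frame of tray between -0.02 and 0.02 m and angle between divider's own z axis and vertical below 0.05 rad and angle between the x axis of divider and the x axis of tray, either way round below 0.12 rad and linear speed of divider below 0.03 m/s and contact force between each of the fingers, long_stem, short_stem and divider below 0.05 N), for 0.2 s.
At the end, for the whole second after the job is handed in: Divider flat (3 degrees) in the tray on the first layer, rib along the tray (7 degrees); both loose stems at rest flat on it, along the rib (11 degrees, either end first), each one's middle within 25 mm, seen from above, of that of the first-layer stem of its own length (z of divider in the frame of tray between 0.035 and 0.044 m and x of divider in the frame of tray between -0.02 and 0.02 m and y of divider in the frame of tray between -0.02 and 0.02 m and angle between divider's own z axis and vertical below 0.05 rad and angle between the x axis of divider and the x axis of tray, either way round below 0.12 rad and linear speed of each of divider, long_stem, short_stem below 0.03 m/s and z of long_stem in the frame of divider between 0.002 and 0.009 m and angle between each of long_stem, short_stem's own z axis and vertical below 0.08 rad and angle between the x axis of each of long_stem, short_stem and the x axis of divider, either way round below 0.2 rad and horizontal distance between long_stem and long_below below 0.025 m and z of short_stem in the frame of divider between 0.002 and 0.009 m and horizontal distance between short_stem and short_below below 0.025 m); the robot touches nothing.
It fails at once if the divider is let drop (falls faster than 0.7 m/s, about 25 mm of free fall) or flops over (faster than 5 rad/s) out of the fingers (contact force between the fingers and divider below 0.05 N and (linear speed of divider above 0.7 m/s or angular speed of divider above 5 rad/s)).
It fails at once if a loose stem is let drop (falls out of the fingers faster than 0.7 m/s, about 25 mm of free fall) ((contact force between the fingers and long_stem below 0.05 N and linear speed of long_stem above 0.7 m/s) or (contact force between the fingers and short_stem below 0.05 N and linear speed of short_stem above 0.7 m/s)).
It fails at once if a stem of the first layer is shifted by more than 15 mm (distance of any of long_below, short_below from where it was at the start of the episode above 0.015 m).
It fails at once if a bystander is moved by more than 30 mm (distance of any of grease_jar, chainring, spanner, screwdriver, spray_can, oil_bottle from where it was at the start of the episode above 0.03 m).
It also fails if it takes over 72 s, if anything falls off the work surface, if the arm or the gripper's body presses on something with over 40 N, if the wrist force passes 120 N, or if a joint passes its speed limit or range.

## Working session

There is one attempt and no reset: what is moved stays moved. The work goes in short steps, Python scripts to look and compute and a tool call to move; the robot and the scene stay as the last step left them, time stands still between calls to the robot, and variables do not carry over. Pictures are saved under pics/ and viewed, at most 10 in all, crops included, and the job is handed in when it is done.

Besides the shell and the picture viewer there is one more tool, called as name([rows], argument=value, ...), one row to a line, values as JSON. carry_out: Moves the arm, as the interface text tells. Its arguments: {"type":"object","properties":{"commands":{"type":"array","items":{"type":"array","items":{"type":"number"}}},"jaw":{"type":"number"}},"required":["commands"]}

```bash
ls; mkdir -p pics; cat > h.py <<'E'
from bench import *
import numpy as np, cv2
from scipy.spatial.transform import Rotation as Ro
def snap(n,f=None):
    s=snapshot(n)
    if f: cv2.imwrite('pics/'+f,s['img'][:,:,::-1])
    return s
def cloud(s):
    h,w=s['range_z'].shape
    K=np.array([[s['fx'],0,s['cx']],[0,s['fy'],s['cy']],[0,0,1]])
    v,u=np.mgrid[:h,:w]
    p=cv2.undistortPoints(np.stack([u,v],-1).reshape(-1,1,2).astype(np.float64),K,np.array(s['distortion'])).reshape(h,w,2)
    z=s['range_z'][...,None]
    P=np.concatenate([p*z,z],-1)
    R=np.array(s['R']);t=np.array(s['t'])
    W=(P-t)@R
    W[s['range_z']==0]=np.nan
    return W
E
python3 - <<'E'
from h import *
a=snap('top','top0.png');b=snap('side','side0.png')
np.savez('s0.npz',tw=cloud(a),sw=cloud(b),ti=a['img'],si=b['img'])
o=get_obs();print({k:np.round(v,3) for k,v in o.items()})
for s in (a,b): print(s['fx'],-np.array(s['R']).T@s['t'],np.isnan(cloud(s)).mean())
E
```

```text
pics
{'time': np.float64(0.1), 'joint_positions': array([ 1.179,  0.088,  1.372, -0.   ,  1.684, -0.103]), 'qvel': array([ 0.   ,  0.001, -0.004,  0.   , -0.001, -0.002]), 'joint_torque': array([ 3.0000e-03, -3.4125e+01, -3.0330e+01,  7.2000e-02,  3.0000e-02,
       -0.0000e+00]), 'tool_pos': array([0.156, 0.527, 0.204]), 'ee_rot': array([-3.14 , -0.   ,  2.853]), 'wrist_force': array([ 0.145, -0.334,  0.512]), 'wrist_torque': array([-0.007, -0.07 , -0.042]), 'finger_force': np.float64(0.0), 'width': np.float64(0.094)}
492.65108645592693 [0.45720011 0.00875846 1.46629268] 0.00390625
372.2176863487367 [-0.01934763 -0.70994383  1.0894971 ] 0.004292805989583333
```

View pics/top0.png

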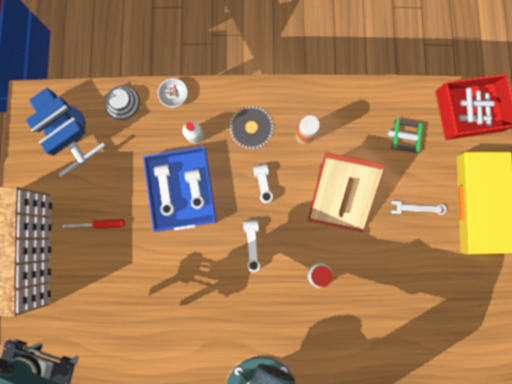

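View pics/side0.png

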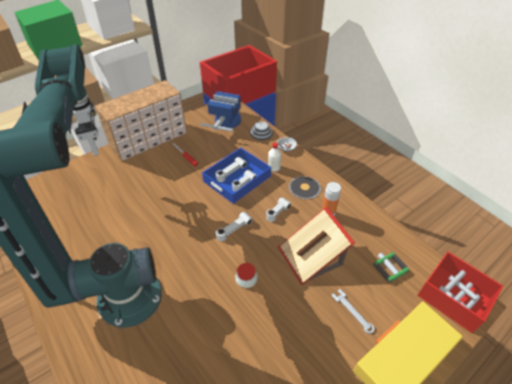

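The top view shows the tray at (180,188) with long (165,190) and short (193,188) stems. The loose short stem is at (262,184), the loose long one at (252,245), and the divider on its rest is at (347,190). The image's up direction is +x and left is +y. Next I'll measure them from the clouds.

```bash
cat > m.py <<'E'
from h import *
def rect(pts):
    (c,s,a)=cv2.minAreaRect((pts[:,:2]*1000).astype(np.float32))
    return np.round(c,1),np.round(s,1),round(a,1)
def blobs(mask,minn=80):
    n,l,st,c=cv2.connectedComponentsWithStats(mask.astype(np.uint8))
    return [(l==i) for i in range(1,n) if st[i,4]>=minn]
def stems(img,W,zlo,zhi,box):
    hsv=cv2.cvtColor(img,cv2.COLOR_RGB2HSV)
    x0,x1,y0,y1=box
    m=(W[...,2]>zlo)&(W[...,2]<zhi)&(W[...,0]>x0)&(W[...,0]<x1)&(W[...,1]>y0)&(W[...,1]<y1)
    return blobs(m&(hsv[...,1]<70),60)
E
python3 - <<'E'
from m import *
d=np.load('s0.npz')
T=d['tw'];ti=d['ti'];hsv=cv2.cvtColor(ti,cv2.COLOR_RGB2HSV);S=d['sw'];hs=cv2.cvtColor(d['si'],cv2.COLOR_RGB2HSV)
print('bench z',np.nanmedian(T[300:330,100:140,2]),np.nanmedian(S[200:230,100:140,2]))
# tray
for nm,W,H,roi in (('top',T,hsv,(slice(135,240),slice(135,225))),('side',S,hs,(slice(140,210),slice(195,280)))):
    m=np.zeros(W.shape[:2],bool);m[roi]=True
    b=m&(H[...,0]>100)&(H[...,0]<130)&(H[...,1]>120)
    r=b&(W[...,2]>0.047)&(W[...,2]<.06)
    print(nm,'tray rim',r.sum(),rect(W[r]),np.median(W[r][:,2]))
for nm,roi in (('long_below',(slice(155,220),slice(150,178))),('short_below',(slice(165,215),slice(180,210))),('short',(slice(160,206),slice(248,280))),('long',(slice(215,276),slice(238,265)))):
    m=np.zeros(T.shape[:2],bool);m[roi]=True
    m&=(hsv[...,1]<60)&(hsv[...,2]>60)&(T[...,2]>0.012)
    m=max(blobs(m,20),key=lambda q:q.sum())
    P=T[m];print(nm,m.sum(),rect(P),'z',np.percentile(P[:,2],[5,50,95]).round(4))
# board
m=np.zeros(T.shape[:2],bool);m[145:235,300:390]=True
f=m&(hsv[...,0]>10)&(hsv[...,0]<30)&(hsv[...,1]<130)&(hsv[...,2]>150)&(T[...,2]>.015)
P=T[f];c=P.mean(0);n=np.linalg.svd(P-c,full_matrices=False)[2][2];n*=np.sign(n[2])
for _ in range(3):
    k=abs((P-c)@n)<.004;Q=P[k];c=Q.mean(0);n=np.linalg.svd(Q-c,full_matrices=False)[2][2];n*=np.sign(n[2])
print('board n',n,'tilt',np.degrees(np.arccos(n[2])),'n pts',len(Q))
up=np.array([0,0,1])-n[2]*n;up/=np.linalg.norm(up);yy=np.cross(n,up)
l=np.stack([(Q-c)@up,(Q-c)@yy],1)
r=rect(l);print('in-plane',r,'centre',c+up*r[0][0]/1000+yy*r[0][1]/1000,'up',up,np.degrees(np.arctan2(up[1],up[0])))
A=T[m];h=(A-c)@n;g=(h>.02)&(h<.04);G=A[g]
print('rib',g.sum(),'h',np.median(h[g]));l=np.stack([(G-c)@up,(G-c)@yy],1);q=rect(l);print(q,'rib c',c+up*q[0][0]/1000+yy*q[0][1]/1000, np.median(h[g]))
E
```

```text
bench z 0.002116865651338369 -0.0007652599926671561
top tray rim 455 (array([596.9, 233.5]), array([220.1, 180.7]), 8.8) 0.05382879239317035
side tray rim 173 (array([593.9, 232.4]), array([221.8, 184.9]), 8.3) 0.051129479959719025
long_below 523 (array([596.3, 277.8]), array([150.2,  43.1]), 9.0) z [0.0284 0.037  0.0442]
short_below 424 (array([598. , 188.4]), array([112.8,  41.6]), 11.1) z [0.0263 0.0379 0.0439]
short 406 (array([612.3, -12.2]), array([111.9,  42.3]), 12.4) z [0.025  0.0331 0.0402]
long 504 (array([431.1,  25. ]), array([148.3,  41.5]), 2.2) z [0.0254 0.0323 0.0396]
board n [-0.56564363  0.12212865  0.81555618] tilt 35.35760760376199 n pts 2890
in-plane (array([-4.4, -1.9]), array([202.8, 163.4]), 0.2) centre [ 0.57372918 -0.2454248   0.07547911] up [ 0.79718639 -0.17212127  0.57867791] -12.183758138591855
rib 183 h 0.02670967310474998
(array([-56.4,  23. ]), array([ 60.2, 230.1]), 65.1) rib c [ 0.53753057 -0.21213535  0.04538786] 0.02670967310474998
```

```bash
cat > mv.py <<'E'
import sys
from h import *
# usage: plan(target pos, R) -> prints tool-frame shift & turn from measured pose
def cur():
    o=get_obs();return np.array(o['tool_pos']),Ro.from_euler('xyz',o['ee_rot'])
def plan(p,R,c=None):
    p0,R0=c or cur()
    t=R0.inv().apply(np.array(p)-p0);r=(R0.inv()*R).as_rotvec()
    print('shift',t.round(4),'turn',r.round(4),'rows>=',max(np.linalg.norm(t)/.05,np.linalg.norm(r)/.15).round(1))
    return p,R
def down(yaw): # tool down, tool x at world yaw
    return Ro.from_euler('xyz',[np.pi,0,yaw])
E
python3 - <<'E'
from m import *; from mv import *
d=np.load('s0.npz')
n0=None
T=d['tw'];hsv=cv2.cvtColor(d['ti'],cv2.COLOR_RGB2HSV)
up=np.array([.79718639,-.17212127,.57867791]);n=np.array([-.56564363,.12212865,.81555618]);yy=np.cross(n,up);c=np.array([.57372918,-.2454248,.07547911])
for nm,W in (('top',T),('side',d['sw'])):
    v=W-c;a=v@up;b=v@yy;h=v@n
    g=(abs(a)<.075)&(abs(b)<.03)&(h>.018)&(h<.036)
    l=np.stack([a[g],b[g]],1);q=rect(l);print(nm,g.sum(),q,np.median(h[g]))
    f=(abs(a)<.12)&(abs(b)<.1)&(abs(h)<.008)
    l=np.stack([a[f],b[f]],1);print(' board',f.sum(),rect(l),np.median(h[f]),np.percentile(a[f],[1,99]),np.percentile(b[f],[1,99]))
for nm,(u,vv) in dict(oil=(192,130),can=(308,128),jar=(320,276),spn=(418,209),ring=(251,128)).items(): print(nm,T[vv,u].round(3))
R=Ro.from_matrix(np.stack([-up,np.cross(-n,-up),-n],1))
print('pre'); P=c+n*.13; 
mid=plan([.45,.0,.35],down(np.pi-.2)); plan(P,R,mid); plan(c+n*.003,R,(P,R))
print(P,R.as_euler('xyz'))
E
```

```text
top 188 (array([1.3, 0.6]), array([ 13.3, 122.6]), 90.0) 0.02668348324119046
 board 3957 (array([-2.8, -1.6]), array([192.8, 234.3]), 89.9) -0.00040862851963087204 [-0.11815623  0.11143957] [-0.07948904  0.08679881]
side 161 (array([-2.3, -0.3]), array([ 15.8, 119.7]), 89.8) 0.025747465185072975
 board 2698 (array([-4.7,  4.4]), array([230.5, 191.7]), 0.2) -0.001976939045109571 [-0.1136242  0.1070165] [-0.08178514  0.08476784]
oil [0.756 0.187 0.111]
can [ 0.749 -0.133  0.155]
jar [ 0.343 -0.171  0.057]
spn [ 0.534 -0.478  0.009]
ring [0.783 0.023 0.006]
pre
shift [-0.4314 -0.4216 -0.1448] turn [-0.0019 -0.0002 -0.0888] rows>= 12.4
shift [-0.0948 -0.215   0.1685] turn [ 0.0039 -0.6171  0.0122] rows>= 5.8
shift [ 0.    -0.     0.127] turn [0. 0. 0.] rows>= 2.5
[ 0.50019551 -0.22954808  0.18150141] [3.14159265 0.61710667 2.92894596]
```

carry_out([
  [-0.015,-0.015,-0.02,0,0,0],
  [-0.044,-0.042,-0.035,0,0,0],
  [-0.073,-0.071,-0.05,0,0,0],
  [-0.102,-0.1,-0.065,0,0,0],
  [-0.131,-0.128,-0.08,0,0,0],
])

```text
time: 0.6
tool_pos: [0.246, 0.3656, 0.2855]
ee_rot: [-3.141, -0.0, 2.853]
wrist_force: [0.8, 0.5, 0.3]
width: 0.094
finger_force: 0.0
```

carry_out([
  [-0.03,-0.03,-0.015,0,0,0],
  [-0.06,-0.06,-0.03,0,0,0],
  [-0.09,-0.09,-0.04,0,0,0],
  [-0.12,-0.12,-0.05,0,0,0],
  [-0.15,-0.148,-0.06,0,0,0],
])

```text
time: 1.1
tool_pos: [0.3476, 0.1809, 0.3457]
ee_rot: [3.141, 0.0, 2.853]
wrist_force: [-0.1, 0.1, -0.1]
width: 0.0938
finger_force: 0.0
```

carry_out([
  [-0.03,-0.03,0,0,0,-0.018],
  [-0.06,-0.06,0,0,0,-0.036],
  [-0.09,-0.09,0,0,0,-0.054],
  [-0.12,-0.12,0,0,0,-0.072],
  [-0.15,-0.145,0,0,0,-0.088],
])

```text
time: 1.6
tool_pos: [0.4502, -0.0011, 0.3452]
ee_rot: [3.141, -0.0, 2.94]
wrist_force: [0.9, 0.3, 0.2]
width: 0.0935
finger_force: 0.0
```

```bash
cat >> mv.py <<'E'
up=np.array([.79718639,-.17212127,.57867791]);n=np.array([-.56564363,.12212865,.81555618]);c=np.array([.57372918,-.2454248,.07547911])
RB=Ro.from_matrix(np.stack([-up,np.cross(-n,-up),-n],1))
E
python3 - <<'E'
from mv import *
o=get_obs();print(o['time'],o['tool_pos'],o['ee_rot'],o['joint_positions'])
plan(c+n*.13,RB)
E
```

```text
1.6 [ 0.45019053 -0.0010542   0.34515648] [ 3.14149056e+00 -4.08501167e-04  2.94039173e+00] [-1.28502693e-01 -1.19879025e-01  1.29960834e+00  1.42260071e-04
  1.96226335e+00 -1.49804383e+00]
shift [-0.0947 -0.2139  0.1636] turn [ 0.0036 -0.6175  0.011 ] rows>= 5.7
```

carry_out([
  [-0.012,-0.03,0.01,0,-0.088,0.002],
  [-0.024,-0.06,0.02,0,-0.176,0.004],
  [-0.036,-0.09,0.04,0,-0.264,0.006],
  [-0.048,-0.12,0.06,0,-0.352,0.008],
  [-0.06,-0.15,0.08,0.003,-0.44,0.01],
])

```text
time: 2.1
tool_pos: [0.4787, -0.1592, 0.2648]
ee_rot: [-3.14, 0.444, 2.931]
wrist_force: [0.3, -0.1, -1.0]
width: 0.0939
finger_force: 0.0
```

```bash
python3 - <<'E'
from mv import *
plan(c+n*.11,RB)
E
```

```text
shift [ 1.000e-04 -6.420e-02  1.104e-01] turn [-0.0005 -0.1731  0.0018] rows>= 2.6
```

carry_out([
  [0,-0.02,0.02,0,-0.05,0],
  [0,-0.035,0.05,0,-0.1,0],
  [0,-0.05,0.08,0,-0.15,0.001],
  [0,-0.064,0.11,0,-0.173,0.002],
  [0,-0.064,0.11,0,-0.173,0.002],
], jaw=0.55)

```text
time: 2.6
tool_pos: [0.508, -0.2297, 0.1586]
ee_rot: [3.135, 0.602, 2.923]
wrist_force: [-0.6, 0.9, -0.3]
width: 0.0574
finger_force: 0.0
```

```bash
python3 - <<'E'
from mv import *
o=get_obs();print(o['tool_pos'],o['ee_rot'],o['width'])
plan(c+n*.003,RB)
s=snap('side','side1.png')
cv2.imwrite('pics/side1c.png',cv2.resize(s['img'][150:320,230:430,::-1],None,fx=4,fy=3.5))
E
```

```text
[ 0.50803443 -0.22970565  0.15862446] [3.13493766 0.60213272 2.92274123] 0.057402381347432814
shift [-0.0085 -0.0018  0.1038] turn [ 0.0031 -0.015  -0.0051] rows>= 2.1
```

View pics/side1c.png

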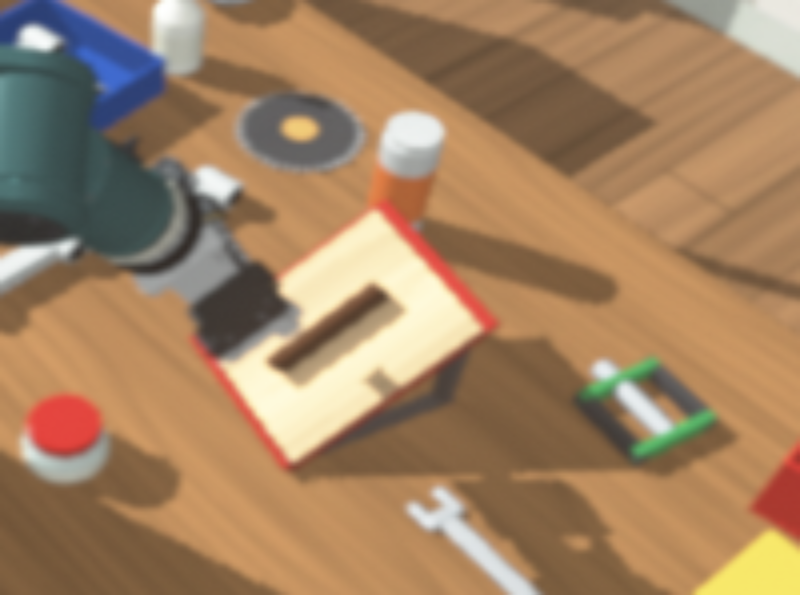

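The gripper hovers over the board centre, with its fingers astride the rib line (rib from about (280,355) to (380,295) in the crop). I'll descend along the board normal, stopping partway to check.

carry_out([
  [-0.004,-0.001,0.005,0.0015,-0.008,-0.002],
  [-0.0085,-0.002,0.02,0.003,-0.015,-0.005],
  [-0.0085,-0.002,0.04,0.003,-0.015,-0.005],
  [-0.0085,-0.002,0.06,0.003,-0.015,-0.005],
  [-0.0085,-0.002,0.06,0.003,-0.015,-0.005],
])

```text
time: 3.15
tool_pos: [0.5521, -0.2401, 0.1214]
ee_rot: [-3.136, 0.627, 2.936]
wrist_force: [-0.5, 0.1, 0.3]
width: 0.0518
finger_force: 0.0
```

```bash
python3 - <<'E'
from mv import *
o=get_obs();print(o['tool_pos'],o['ee_rot'],o['width'])
plan(c+n*.003,RB)
E
```

```text
[ 0.55214143 -0.24014841  0.12138746] [-3.13627797  0.6268465   2.93631308] 0.051764614838235606
shift [ 0.0089 -0.0005  0.0472] turn [-0.001   0.0098  0.006 ] rows>= 1.0
```

carry_out([
  [0.0045,0,0.005,-0.001,0.005,0.003],
  [0.009,-0.0005,0.016,-0.001,0.01,0.006],
  [0.009,-0.0005,0.032,-0.001,0.01,0.006],
  [0.009,-0.0005,0.045,-0.001,0.01,0.006],
  [0.009,-0.0005,0.045,-0.001,0.01,0.006],
])

```text
time: 3.65
tool_pos: [0.5695, -0.2453, 0.078]
ee_rot: [3.141, 0.615, 2.927]
wrist_force: [0.3, -0.1, 0.3]
width: 0.0519
finger_force: 0.0
```

carry_out([
  [0,0,0,0,0,0],
  [0,0,0,0,0,0],
  [0,0,0,0,0,0],
  [0,0,0,0,0,0],
  [0,0,0,0,0,0],
], jaw=0.3)

```text
time: 4.15
tool_pos: [0.5699, -0.246, 0.0806]
ee_rot: [-3.14, 0.619, 2.927]
wrist_force: [0.0, -0.0, -0.0]
width: 0.0284
finger_force: 0.0
```

```bash
python3 - <<'E'
from mv import *
o=get_obs();print(o['tool_pos'],o['ee_rot'],o['width'],o['wrist_force'])
plan(c+n*.003,RB)
E
```

```text
[ 0.56992226 -0.24603921  0.08058746] [-3.14032965  0.61873346  2.92738741] 0.028392714939184147 [ 0.0350994  -0.01332144 -0.02306565]
shift [0.     0.0014 0.0032] turn [-0.0022  0.0016 -0.0013] rows>= 0.1
```

carry_out([
  [0,0.0005,0.0015,0,0,0],
  [0,0.001,0.003,0,0,0],
  [0,0.001,0.003,0,0,0],
  [0,0.001,0.003,0,0,0],
  [0,0.001,0.003,0,0,0],
])

```text
time: 4.65
tool_pos: [0.5718, -0.2453, 0.0776]
ee_rot: [-3.141, 0.618, 2.927]
wrist_force: [0.1, -0.0, -0.2]
width: 0.0281
finger_force: 0.0
```

carry_out([
  [0,0,0,0,0,0],
  [0,0,0,0,0,0],
  [0,0,0,0,0,0],
  [0,0,0,0,0,0],
  [0,0,0,0,0,0],
], jaw=0)

```text
time: 5.15
tool_pos: [0.5718, -0.2452, 0.0777]
ee_rot: [-3.141, 0.618, 2.927]
wrist_force: [-0.1, 1.4, 1.4]
width: 0.0119
finger_force: 30.0
```

carry_out([
  [0,0,0,0,0,0],
  [0,0,0,0,0,0],
  [0,0,-0.002,0,0,0],
  [0,0,-0.005,0,0,0],
  [0,0,-0.01,0,0,0],
])

```text
time: 5.65
tool_pos: [0.5658, -0.244, 0.0857]
ee_rot: [-3.141, 0.617, 2.927]
wrist_force: [0.0, 0.4, -1.3]
width: 0.0121
finger_force: 30.0
```

carry_out([
  [0,0,-0.01,0,0,0],
  [0,0,-0.03,0,0,0],
  [0,0,-0.055,0,0,0],
  [0,0,-0.08,0,0,0],
  [0,0,-0.1,0,0,0],
])

```text
time: 6.15
tool_pos: [0.5083, -0.2314, 0.1687]
ee_rot: [-3.14, 0.618, 2.928]
wrist_force: [-0.5, 0.9, -1.4]
width: 0.012
finger_force: 30.0
```

```bash
python3 - <<'E'
from mv import *
o=get_obs();print(o['tool_pos'],o['ee_rot'],o['width'])
A=plan([.53,-.12,.25],Ro.from_euler('xyz',[np.pi,.2,3.05]))
B=plan([.57,.08,.25],down(3.27),A)
plan([.5955,.233,.2],down(np.pi+.151),B)
E
```

```text
[ 0.50828862 -0.23138289  0.16865657] [-3.13997993  0.61808355  2.92753793] 0.01197474254898516
shift [-0.0451  0.1133 -0.0679] turn [-0.0507  0.4175 -0.1135] rows>= 2.9
shift [-0.0211  0.2028  0.0043] turn [-0.022   0.1992 -0.2193] rows>= 4.1
shift [-0.0449  0.1485  0.05  ] turn [ 0.      0.     -0.0226] rows>= 3.3
```

carry_out([
  [-0.005,0.015,-0.015,-0.006,0.05,-0.014],
  [-0.013,0.035,-0.032,-0.016,0.14,-0.038],
  [-0.025,0.06,-0.05,-0.027,0.23,-0.062],
  [-0.037,0.09,-0.06,-0.039,0.32,-0.088],
  [-0.045,0.113,-0.068,-0.05,0.418,-0.113],
])

```text
time: 6.65
tool_pos: [0.5307, -0.1195, 0.2518]
ee_rot: [-3.141, 0.199, 3.05]
wrist_force: [0.4, -1.0, -1.5]
width: 0.0121
finger_force: 30.0
```

carry_out([
  [-0.004,0.04,0,-0.004,0.04,-0.044],
  [-0.008,0.08,0,-0.009,0.08,-0.088],
  [-0.013,0.12,0.002,-0.013,0.12,-0.132],
  [-0.017,0.165,0.003,-0.018,0.16,-0.175],
  [-0.021,0.203,0.004,-0.022,0.2,-0.219],
])

```text
time: 7.15
tool_pos: [0.5705, 0.0814, 0.2496]
ee_rot: [3.141, -0.002, -3.012]
wrist_force: [-0.6, -0.4, -1.7]
width: 0.0119
finger_force: 30.0
```

carry_out([
  [-0.012,0.038,0,0,0,-0.006],
  [-0.024,0.076,0,0,0,-0.012],
  [-0.036,0.115,0,0,0,-0.018],
  [-0.043,0.14,0,0,0,-0.023],
  [-0.045,0.148,0,0,0,-0.023],
])

```text
time: 7.65
tool_pos: [0.5961, 0.2344, 0.2487]
ee_rot: [3.141, -0.002, -2.988]
wrist_force: [0.2, -0.2, -0.8]
width: 0.0119
finger_force: 30.0
```

carry_out([
  [0,0,0.01,0,0,0],
  [0,0,0.03,0,0,0],
  [0,0,0.045,0,0,0],
  [0,0,0.05,0,0,0],
  [0,0,0.05,0,0,0],
])

```text
time: 8.15
tool_pos: [0.596, 0.2307, 0.1975]
ee_rot: [-3.141, -0.004, -2.993]
wrist_force: [-0.5, -0.2, -1.9]
width: 0.0118
finger_force: 30.0
```

```bash
cat > bm.py <<'E'
from m import *
def board(zlo,zhi,f=''):
    for nm in ('top','side'):
        s=snap(nm,f'{nm}{f}.png' if f else None);W=cloud(s);H=cv2.cvtColor(s['img'],cv2.COLOR_RGB2HSV)
        k=(H[...,0]>8)&(H[...,0]<32)&(H[...,2]>90)&(W[...,2]>zlo)&(W[...,2]<zhi)&(W[...,0]>.4)&(W[...,0]<.78)&(W[...,1]>.05)&(W[...,1]<.4)
        P=W[k]
        if len(P)<100: print(nm,'few',len(P));continue
        q=P-P.mean(0);n=np.linalg.svd(q,full_matrices=False)[2][2];n*=np.sign(n[2])
        print(nm,'board',len(P),rect(P),'z',np.median(P[:,2]).round(4),'n',n.round(3))
        b=(H[...,0]>100)&(H[...,0]<130)&(H[...,1]>120)&(W[...,2]>.045)&(W[...,2]<.06)&(W[...,0]>.4)&(W[...,0]<.78)&(W[...,1]>.05)&(W[...,1]<.4)
        print('  rim',b.sum(),rect(W[b]),np.median(W[b][:,2]))
E
python3 - <<'E'
from mv import *; from bm import board
o=get_obs();print(o['tool_pos'],o['ee_rot'],o['width'])
board(.15,.25,'2')
E
```

```text
[0.59599778 0.23072578 0.19753176] [-3.14148658 -0.00417589 -2.99256639] 0.011793042598647628
top board 2020 (array([594.9, 230.6]), array([199.6, 160.1]), 8.5) z 0.1953 n [0.014 0.003 1.   ]
  rim 228 (array([596.7, 232.8]), array([220.2, 179.5]), 8.3) 0.05444463243774483
side board 1219 (array([593.4, 231.4]), array([203.5, 165.4]), 8.6) z 0.1942 n [ 0.006 -0.022  1.   ]
  rim 169 (array([593.3, 231.2]), array([222.8, 181.2]), 8.7) 0.05019254320052805
```

View pics/side2.png

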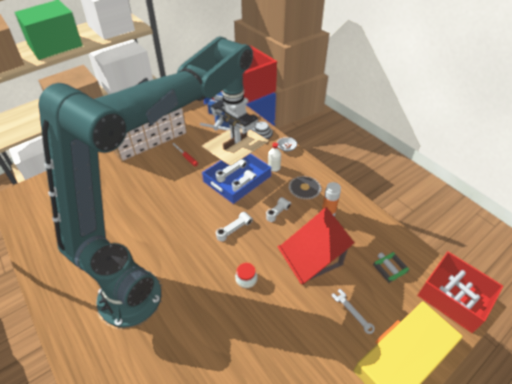

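Side view: the board is level in the gripper over the tray at (237,155), and the rest is empty. The measured offset from the rim centre is about 1 mm, so I'll lower it and measure again just above the rim.

carry_out([
  [-0.001,0.001,0.01,0,0,0],
  [-0.001,0.001,0.035,0,0,0],
  [-0.001,0.001,0.065,0,0,0],
  [-0.001,0.001,0.083,0,0,0],
  [-0.001,0.001,0.088,0,0,0],
])

```text
time: 8.75
tool_pos: [0.5958, 0.2329, 0.1077]
ee_rot: [-3.141, -0.006, -2.991]
wrist_force: [-0.6, 0.1, -1.0]
width: 0.0119
finger_force: 30.0
```

carry_out([
  [0,0,0.0,0,0,0],
  [0,0,0,0,0,0],
  [0,0,0,0,0,0],
  [0,0,0,0,0,0],
  [0,0,0,0,0,0],
])

```text
time: 9.25
tool_pos: [0.5979, 0.2334, 0.112]
ee_rot: [3.141, 0.0, -2.991]
wrist_force: [1.4, -0.3, -1.0]
width: 0.012
finger_force: 30.0
```

```bash
python3 - <<'E'
from mv import *; from bm import board
o=get_obs();print(o['tool_pos'],o['ee_rot'],o['width'])
board(.09,.13)
E
```

```text
[0.59785479 0.23341185 0.11201969] [ 3.14083896e+00  4.34525765e-04 -2.99100850e+00] 0.011968201682069851
top board 1821 (array([633.3, 236.6]), array([276. , 160.3]), 7.3) z 0.1095 n [0.026 0.001 1.   ]
  rim 221 (array([595.4, 231.6]), array([216.7, 176.8]), 8.6) 0.0543344251703313
side board 1099 (array([628.2, 237.4]), array([276.4, 164. ]), 6.9) z 0.1067 n [ 0.009 -0.005  1.   ]
  rim 143 (array([592.4, 231.3]), array([222.9, 182. ]), 8.3) 0.05004312365167946
```

```bash
sed -i 's/^        P=W\[k\]/        k=max(blobs(cv2.morphologyEx(k.astype(np.uint8),cv2.MORPH_OPEN,np.ones((3,3)))>0,50),key=lambda q:q.sum()); P=W[k]/' bm.py; python3 - <<'E'
from bm import board
board(.09,.13)
E
```

```text
top board 767 (array([534.6, 266.9]), array([87.3, 74.5]), 9.2) z 0.1093 n [ 0.003 -0.001  1.   ]
  rim 221 (array([561.8, 176.5]), array([140.2, 276.5]), 59.3) 0.05464809046210159
side board 1046 (array([593.2, 232.8]), array([206.2, 165. ]), 9.1) z 0.1063 n [ 0.009 -0.002  1.   ]
  rim 132 (array([593.3, 230.7]), array([222. , 180.5]), 8.0) 0.05061666655085393
```

The board is aligned with the tray to within about 1 mm and 0.5°, so I'll lower it.

carry_out([
  [0,-0.0005,0.01,0,0,0],
  [0,-0.0005,0.025,0,0,0],
  [0,-0.0005,0.038,0,0,0],
  [0,-0.0005,0.045,0,0,0],
  [0,-0.0005,0.048,0,0,0],
])

```text
time: 9.95
tool_pos: [0.5962, 0.2324, 0.0606]
ee_rot: [3.142, -0.005, -2.991]
wrist_force: [0.2, -0.8, -1.6]
width: 0.0115
finger_force: 30.0
```

carry_out([
  [0,0,0.002,0,0,0],
  [0,0,0.004,0,0,0],
  [0,0,0.006,0,0,0],
  [0,0,0.008,0,0,0],
  [0,0,0.009,0,0,0],
])

```text
time: 10.45
tool_pos: [0.5975, 0.2328, 0.0541]
ee_rot: [3.141, -0.001, -2.991]
wrist_force: [0.1, 1.1, -1.6]
width: 0.012
finger_force: 30.0
```

```bash
python3 - <<'E'
from mv import *; from bm import board
o=get_obs();print(o['tool_pos'],o['ee_rot'],o['wrist_force'],o['wrist_torque'])
board(.035,.09)
E
```

```text
[0.5974598  0.23280809 0.05411213] [ 3.14104054e+00 -9.67515206e-04 -2.99103116e+00] [ 0.13338991  1.07172147 -1.58120561] [ 0.04296959  0.01075957 -0.01381906]
top board 692 (array([534. , 264.7]), array([86.1, 76.4]), 8.4) z 0.0523 n [-0.004  0.035  0.999]
  rim 317 (array([596.9, 233.5]), array([220.5, 180.5]), 8.5) 0.054450490811622336
side board 1049 (array([597.3, 235.1]), array([212.3, 164.4]), 9.0) z 0.049 n [ 0.01  -0.008  1.   ]
  rim 65 (array([592.7, 231.4]), array([220.1, 183. ]), 8.4) 0.04859973077639751
```

carry_out([
  [0,0,0.001,0,0,0],
  [0,0,0.002,0,0,0],
  [0,0,0.003,0,0,0],
  [0,0,0.004,0,0,0],
  [0,0,0.004,0,0,0],
])

```text
time: 11.05
tool_pos: [0.5972, 0.2328, 0.0497]
ee_rot: [3.141, -0.002, -2.991]
wrist_force: [-0.1, 0.8, -1.3]
width: 0.0119
finger_force: 30.0
```

carry_out([
  [0,0,0.0005,0,0,0],
  [0,0,0.001,0,0,0],
  [0,0,0.0015,0,0,0],
  [0,0,0.002,0,0,0],
  [0,0,0.002,0,0,0],
])

```text
time: 11.55
tool_pos: [0.5976, 0.2329, 0.0488]
ee_rot: [3.141, -0.0, -2.991]
wrist_force: [-1.9, -0.6, 2.4]
width: 0.012
finger_force: 30.0
```

carry_out([
  [0,0,0.0005,0,0,0],
  [0,0,0.001,0,0,0],
  [0,0,0.001,0,0,0],
  [0,0,0.001,0,0,0],
  [0,0,0.001,0,0,0],
])

```text
time: 12.05
tool_pos: [0.5977, 0.2329, 0.0486]
ee_rot: [3.141, 0.0, -2.991]
wrist_force: [-2.9, -0.6, 6.0]
width: 0.0115
finger_force: 30.0
```

```bash
python3 - <<'E'
from mv import *; from bm import board
o=get_obs();print(o['tool_pos'],o['ee_rot'],o['wrist_force'],o['wrist_torque'])
board(.035,.09)
s=snap('side')
cv2.imwrite('pics/side3c.png',cv2.resize(s['img'][110:220,180:300,::-1],None,fx=5,fy=5,interpolation=cv2.INTER_CUBIC))
E
```

```text
[0.59767926 0.23294596 0.0486484 ] [ 3.14096068e+00  1.52099871e-04 -2.99091699e+00] [-2.85444044 -0.64778454  6.03402669] [-0.13736426  0.37669541  0.01462368]
top board 698 (array([534.7, 265.9]), array([87.2, 75.6]), 9.4) z 0.0464 n [-0.013  0.038  0.999]
  rim 323 (array([596.8, 234.2]), array([220.3, 182. ]), 8.5) 0.054259607517739575
side board 992 (array([598.5, 235.9]), array([203.7, 161.5]), 8.1) z 0.0438 n [ 0.007 -0.009  1.   ]
  rim 91 (array([593.6, 231.9]), array([221.5, 185. ]), 8.1) 0.04789846661944179
```

View pics/side3c.png

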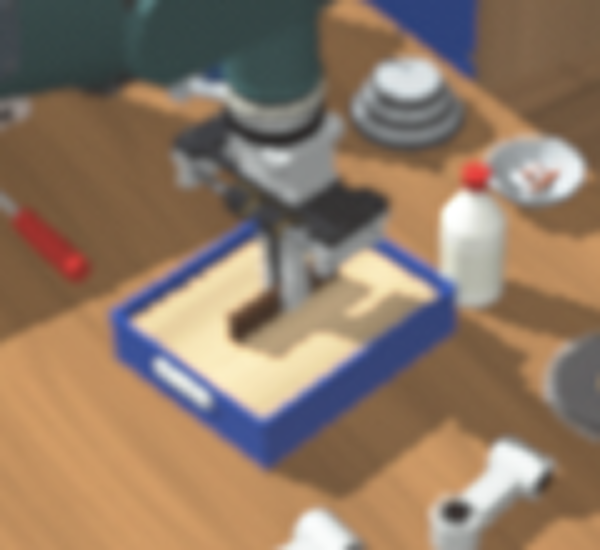

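The board sits flat inside the tray, within the walls on all sides (crop (280,330)), with its top at z≈0.044. I'll release it.

carry_out([
  [0,0,-0.001,0,0,0],
  [0,0,-0.001,0,0,0],
  [0,0,-0.001,0,0,0],
  [0,0,-0.001,0,0,0],
  [0,0,-0.001,0,0,0],
], jaw=0.4)

```text
time: 12.7
tool_pos: [0.5973, 0.2328, 0.0476]
ee_rot: [3.141, -0.002, -2.991]
wrist_force: [-0.6, 0.6, -0.4]
width: 0.0375
finger_force: 0.0
```

carry_out([
  [0,0,-0.005,0,0,0],
  [0,0,-0.02,0,0,0],
  [0,0,-0.05,0,0,0],
  [0,0,-0.09,0,0,0],
  [0,0,-0.13,0,0,0],
])

```text
time: 13.2
tool_pos: [0.5974, 0.2327, 0.1805]
ee_rot: [3.141, -0.001, -2.991]
wrist_force: [1.0, 0.2, 0.3]
width: 0.0376
finger_force: 0.0
```

```bash
python3 - <<'E'
from mv import *; from bm import board
o=get_obs();print(o['tool_pos'],o['ee_rot'],o['width'])
board(.035,.09)
A=plan([.431,.025,.18],down(np.pi+np.radians(2.2)))
B=plan([.597,.1,.22],down(np.pi+.15))
E
```

```text
[0.5973813  0.23273617 0.18050201] [ 3.14097119e+00 -6.90280363e-04 -2.99097806e+00] 0.03764254019788212
top board 1181 (array([602.3, 195. ]), array([198.2,  84.5]), 9.3) z 0.0461 n [0.002 0.001 1.   ]
  rim 331 (array([596.9, 233.2]), array([220.8, 180. ]), 8.5) 0.054546280510133466
side board 1160 (array([598.5, 236.6]), array([205.7, 164.8]), 9.6) z 0.0435 n [0.004 0.002 1.   ]
  rim 122 (array([594. , 232.6]), array([221.8, 186.8]), 8.8) 0.04805717245140275
shift [ 0.1997 -0.181   0.0049] turn [0.0035 0.0149 0.1123] rows>= 5.4
shift [ 0.0237 -0.1316 -0.0324] turn [0.0027 0.015  0.0007] rows>= 2.8
```

carry_out([
  [0.025,-0.02,0,0,0,0.016],
  [0.055,-0.05,0,0,0,0.032],
  [0.085,-0.08,0,0,0,0.05],
  [0.115,-0.11,0,0,0,0.066],
  [0.15,-0.14,0,0,0,0.08],
], jaw=0.65)

```text
time: 13.8
tool_pos: [0.4693, 0.0707, 0.1785]
ee_rot: [3.142, -0.0, -3.071]
wrist_force: [0.0, -1.0, 0.1]
width: 0.061
finger_force: 0.0
```

carry_out([
  [0.025,-0.02,0,0,0,0.015],
  [0.045,-0.033,0,0,0,0.032],
  [0.045,-0.033,0.01,0,0,0.032],
  [0.045,-0.033,0.03,0,0,0.032],
  [0.045,-0.033,0.04,0,0,0.032],
])

```text
time: 14.3
tool_pos: [0.4272, 0.0362, 0.1366]
ee_rot: [3.141, -0.003, -3.103]
wrist_force: [-0.4, 0.3, 0.4]
width: 0.0614
finger_force: 0.0
```

carry_out([
  [0,0,0,0,0,0],
  [0,0,0,0,0,0],
  [0,0,0,0,0,0],
  [0,0,0,0,0,0],
  [0,0,0,0,0,0],
])

```text
time: 14.8
tool_pos: [0.4281, 0.0358, 0.1388]
ee_rot: [3.141, -0.0, -3.103]
wrist_force: [0.5, 0.5, -0.1]
width: 0.0612
finger_force: 0.0
```

```bash
python3 - <<'E'
from mv import *
from m import *
o=get_obs();print(o['tool_pos'],o['ee_rot'],o['width'])
plan([.431,.025,.008],down(np.pi+np.radians(2.2)))
d=np.load('s0.npz')
for nm,W,I in (('top',d['tw'],d['ti']),('side',d['sw'],d['si'])):
  for bn,box in (('long',(.33,.53,-.05,.1)),('short',(.53,.7,-.07,.06)),):
    for b in stems(I,W,.01,.05,box):
      print(nm,bn,b.sum(),rect(W[b]))
E
```

```text
[0.42809083 0.03583877 0.13876114] [ 3.14127660e+00 -2.08170369e-04 -3.10284895e+00] 0.06118989794886541
shift [-0.0025 -0.011   0.1308] turn [ 0.0003 -0.0002  0.0003] rows>= 2.6
top long 517 (array([431.1,  25. ]), array([148.3,  41.6]), 2.2)
top short 409 (array([612.7, -11.8]), array([112.8,  42.3]), 11.9)
side long 352 (array([429.4,  18.6]), array([149.6,  45.6]), 6.8)
side short 249 (array([609.3,  -9.9]), array([114.2,  44.6]), 7.8)
```

carry_out([
  [-0.002,-0.006,0.015,0,0,0],
  [-0.002,-0.011,0.045,0,0,0],
  [-0.002,-0.011,0.08,0,0,0],
  [-0.002,-0.011,0.1,0,0,0],
  [-0.002,-0.011,0.1,0,0,0],
])

```text
time: 15.3
tool_pos: [0.4272, 0.025, 0.0352]
ee_rot: [3.14, -0.008, -3.103]
wrist_force: [-0.2, 0.1, -0.2]
width: 0.0616
finger_force: 0.0
```

carry_out([
  [0,0,0.01,0,0,0],
  [0,0,0.02,0,0,0],
  [0,0,0.028,0,0,0],
  [0,0,0.032,0,0,0],
  [0,0,0.032,0,0,0],
])

```text
time: 15.8
tool_pos: [0.4295, 0.025, 0.0057]
ee_rot: [3.141, -0.002, -3.103]
wrist_force: [0.1, -0.0, 0.1]
width: 0.0609
finger_force: 0.0
```

carry_out([
  [0,0,0,0,0,0],
  [0,0,0,0,0,0],
  [0,0,0,0,0,0],
  [0,0,0,0,0,0],
  [0,0,0,0,0,0],
], jaw=0)

```text
time: 16.3
tool_pos: [0.43, 0.0247, 0.0064]
ee_rot: [-3.141, -0.001, -3.103]
wrist_force: [-0.9, -1.8, 0.7]
width: 0.0245
finger_force: 0.4
```

carry_out([
  [0,0,0,0,0,0],
  [0,0,0,0,0,0],
  [0,0,0,0,0,0],
  [0,0,0,0,0,0],
  [0,0,0,0,0,0],
])

```text
time: 16.8
tool_pos: [0.43, 0.0247, 0.0064]
ee_rot: [-3.142, -0.001, -3.103]
wrist_force: [0.0, -1.7, 2.5]
width: 0.0239
finger_force: 30.0
```

carry_out([
  [0,0,-0.005,0,0,0],
  [0,0,-0.03,0,0,0],
  [0,0,-0.07,0,0,0],
  [0,0,-0.11,0,0,0],
  [0,0,-0.15,0,0,0],
])

```text
time: 17.3
tool_pos: [0.4293, 0.0253, 0.1571]
ee_rot: [3.14, -0.003, -3.103]
wrist_force: [0.8, 0.2, -1.6]
width: 0.0239
finger_force: 30.0
```

```bash
python3 - <<'E'
from mv import *
o=get_obs();print(o['tool_pos'],o['ee_rot'],o['width'])
A=plan([.596,.2775,.16],down(np.pi+.150))
s=snap('side')
cv2.imwrite('pics/side4c.png',cv2.resize(s['img'][110:260,160:320,::-1],None,fx=4,fy=4,interpolation=cv2.INTER_CUBIC))
E
```

```text
[0.42933815 0.02532177 0.15713782] [ 3.14011147e+00 -2.59614006e-03 -3.10279556e+00] 0.02392287063214784
shift [-0.1763  0.2455 -0.003 ] turn [ 0.0016 -0.0025 -0.1112] rows>= 6.0
```

View pics/side4c.png

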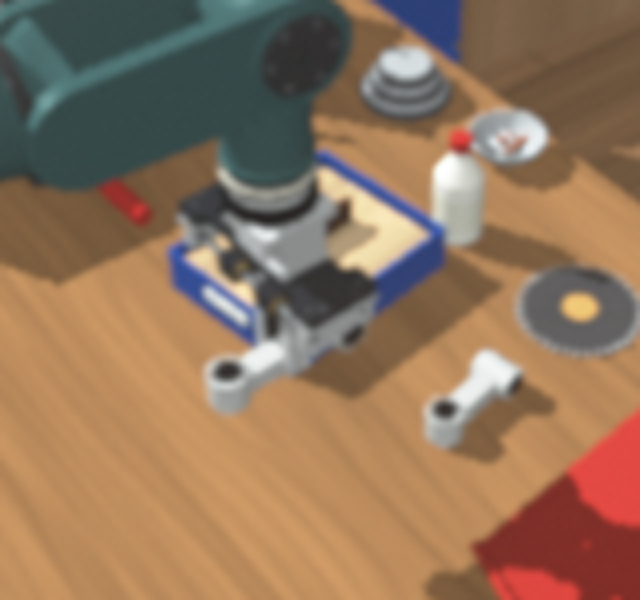

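The long stem is held level by its bar (steerer at crop (230,380)), and the board is still lying in the tray. I'll carry the stem over.

carry_out([
  [-0.015,0.02,-0.01,0,0,-0.012],
  [-0.04,0.055,-0.02,0,0,-0.03],
  [-0.065,0.09,-0.02,0,0,-0.05],
  [-0.09,0.125,-0.02,0,0,-0.07],
  [-0.115,0.16,-0.02,0,0,-0.085],
])

```text
time: 17.85
tool_pos: [0.5392, 0.191, 0.1754]
ee_rot: [3.141, -0.002, -3.017]
wrist_force: [0.9, -0.2, -0.9]
width: 0.0238
finger_force: 30.0
```

carry_out([
  [-0.02,0.03,0,0,0,-0.012],
  [-0.045,0.06,0,0,0,-0.026],
  [-0.065,0.08,0,0,0,-0.026],
  [-0.067,0.08,0.02,0,0,-0.026],
  [-0.067,0.08,0.03,0,0,-0.026],
])

```text
time: 18.35
tool_pos: [0.5946, 0.2776, 0.1429]
ee_rot: [3.141, -0.006, -2.991]
wrist_force: [-0.8, -0.1, -1.4]
width: 0.0236
finger_force: 30.0
```

carry_out([
  [0,0,0,0,0,0],
  [0,0,0,0,0,0],
  [0,0,0,0,0,0],
  [0,0,0,0,0,0],
  [0,0,0,0,0,0],
])

```text
time: 18.85
tool_pos: [0.5957, 0.2767, 0.1472]
ee_rot: [3.141, 0.001, -2.992]
wrist_force: [-0.6, 1.3, -0.4]
width: 0.0243
finger_force: 30.0
```

```bash
python3 - <<'E'
from mv import *
o=get_obs();print(o['tool_pos'],o['ee_rot'],o['width'])
A=plan([.596,.2775,.052],down(np.pi+.150))
E
```

```text
[0.59571715 0.27670604 0.14722449] [ 3.14060556e+00  5.04590296e-04 -2.99232915e+00] 0.02434556824446086
shift [-0.0003  0.0006  0.0952] turn [ 0.001   0.0005 -0.0007] rows>= 1.9
```

carry_out([
  [0,0,0.01,0,0,0],
  [0,0,0.035,0,0,0],
  [0,0,0.06,0,0,0],
  [0,0,0.078,0,0,0],
  [0,0,0.085,0,0,0],
])

```text
time: 19.35
tool_pos: [0.5934, 0.2761, 0.0574]
ee_rot: [-3.141, -0.007, -2.992]
wrist_force: [-0.6, 0.4, -1.4]
width: 0.0234
finger_force: 30.0
```

carry_out([
  [0,0,0.002,0,0,0],
  [0,0,0.004,0,0,0],
  [0,0,0.006,0,0,0],
  [0,0,0.007,0,0,0],
  [0,0,0.008,0,0,0],
])

```text
time: 19.85
tool_pos: [0.5958, 0.277, 0.0539]
ee_rot: [3.141, 0.0, -2.992]
wrist_force: [0.2, -0.1, -1.8]
width: 0.0239
finger_force: 30.0
```

carry_out([
  [0,0,0.0005,0,0,0],
  [0,0,0.001,0,0,0],
  [0,0,0.0015,0,0,0],
  [0,0,0.002,0,0,0],
  [0,0,0.002,0,0,0],
])

```text
time: 20.35
tool_pos: [0.5953, 0.2768, 0.0509]
ee_rot: [3.141, -0.001, -2.992]
wrist_force: [0.0, -0.4, -1.8]
width: 0.0236
finger_force: 30.0
```

carry_out([
  [0,0,0.0005,0,0,0],
  [0,0,0.001,0,0,0],
  [0,0,0.0015,0,0,0],
  [0,0,0.0015,0,0,0],
  [0,0,0.0015,0,0,0],
])

```text
time: 20.85
tool_pos: [0.5954, 0.2769, 0.0504]
ee_rot: [3.141, -0.001, -2.992]
wrist_force: [-2.5, -0.3, 3.1]
width: 0.024
finger_force: 30.0
```

carry_out([
  [0,0,0,0,0,0],
  [0,0,0,0,0,0],
  [0,0,0,0,0,0],
  [0,0,0,0,0,0],
  [0,0,0,0,0,0],
], jaw=0.37)

```text
time: 21.35
tool_pos: [0.5953, 0.2768, 0.0493]
ee_rot: [3.141, -0.001, -2.992]
wrist_force: [-0.1, 0.8, 1.0]
width: 0.0348
finger_force: 0.0
```

carry_out([
  [0,0,-0.005,0,0,0],
  [0,0,-0.02,0,0,0],
  [0,0,-0.05,0,0,0],
  [0,0,-0.09,0,0,0],
  [0,0,-0.13,0,0,0],
])

```text
time: 21.85
tool_pos: [0.5953, 0.2767, 0.182]
ee_rot: [3.141, -0.001, -2.992]
wrist_force: [1.1, -0.8, 0.5]
width: 0.0346
finger_force: 0.0
```

```bash
python3 - <<'E'
from mv import *
o=get_obs();print(o['tool_pos'],o['ee_rot'],o['width'])
A=plan([.6115,-.0115,.14],down(np.pi+np.radians(10.5)))
E
```

```text
[0.59532286 0.27671874 0.18201175] [ 3.14099368e+00 -7.41534589e-04 -2.99202368e+00] 0.03460758172188178
shift [ 0.0269 -0.2874  0.0419] turn [ 0.0006 -0.0007 -0.0337] rows>= 5.8
```

carry_out([
  [0.004,-0.025,0,0,0,-0.006],
  [0.008,-0.065,0,0,0,-0.012],
  [0.013,-0.11,0,0,0,-0.018],
  [0.018,-0.155,0,0,0,-0.024],
  [0.022,-0.2,0,0,0,-0.03],
], jaw=0.65)

```text
time: 22.35
tool_pos: [0.6037, 0.0743, 0.1815]
ee_rot: [3.141, 0.001, -2.961]
wrist_force: [0.7, 0.2, -0.4]
width: 0.0609
finger_force: 0.0
```

carry_out([
  [0.003,-0.04,0,0,0,-0.004],
  [0.005,-0.075,0.01,0,0,-0.004],
  [0.005,-0.087,0.025,0,0,-0.004],
  [0.005,-0.087,0.04,0,0,-0.004],
  [0.005,-0.087,0.04,0,0,-0.004],
])

```text
time: 22.85
tool_pos: [0.6122, -0.0094, 0.1361]
ee_rot: [3.138, -0.007, -2.957]
wrist_force: [0.2, 0.8, -0.5]
width: 0.0611
finger_force: 0.0
```

carry_out([
  [0,0,0,0,0,0],
  [0,0,0,0,0,0],
  [0,0,0,0,0,0],
  [0,0,0,0,0,0],
  [0,0,0,0,0,0],
])

```text
time: 23.35
tool_pos: [0.6143, -0.0103, 0.1399]
ee_rot: [3.141, -0.0, -2.957]
wrist_force: [0.7, -0.2, -0.2]
width: 0.061
finger_force: 0.0
```

```bash
python3 - <<'E'
from mv import *; from m import *
o=get_obs();print(o['tool_pos'],o['ee_rot'],o['width'])
A=plan([.6115,-.0115,.006],down(np.pi+np.radians(10.5)))
s=snap('top')
for b in stems(s['img'],cloud(s),.056,.1,(.48,.71,.24,.34)): print(b.sum(),rect(cloud(s)[b]),np.percentile(cloud(s)[b][:,2],[50,90]))
cv2.imwrite('pics/top5c.png',cv2.resize(s['img'][120:290,130:330,::-1],None,fx=3.5,fy=3.5,interpolation=cv2.INTER_CUBIC))
E
```

```text
[ 0.61430885 -0.01033291  0.13992214] [ 3.14122450e+00 -4.30465406e-04 -2.95741964e+00] 0.0610235579775663
shift [ 0.0029 -0.0007  0.1339] turn [ 0.0004 -0.0004  0.0009] rows>= 2.7
569 (array([597.4, 273.9]), array([148.3,  43.3]), 11.1) [0.07593411 0.08139855]
```

View pics/top5c.png

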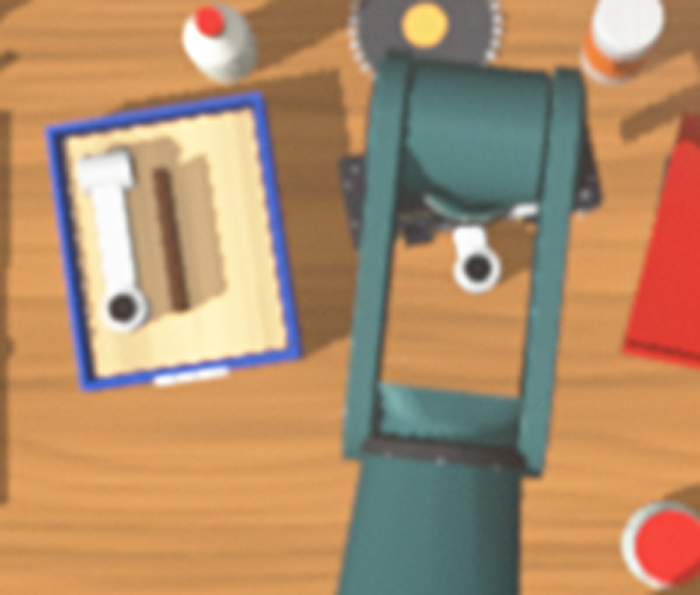

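The long stem lies parallel to the rib at crop (112,230), 4 mm from its target. The gripper is now over the short stem, so I'll descend and grip it.

carry_out([
  [0.003,-0.001,0.015,0,0,0],
  [0.003,-0.001,0.045,0,0,0],
  [0.003,-0.001,0.08,0,0,0],
  [0.003,-0.001,0.1,0,0,0],
  [0.003,-0.001,0.1,0,0,0],
])

```text
time: 23.9
tool_pos: [0.6072, -0.012, 0.0338]
ee_rot: [3.138, -0.011, -2.958]
wrist_force: [0.6, 1.1, -0.5]
width: 0.061
finger_force: 0.0
```

carry_out([
  [0,0,0.01,0,0,0],
  [0,0,0.02,0,0,0],
  [0,0,0.029,0,0,0],
  [0,0,0.033,0,0,0],
  [0,0,0.033,0,0,0],
])

```text
time: 24.4
tool_pos: [0.6108, -0.0121, 0.0058]
ee_rot: [3.141, -0.002, -2.958]
wrist_force: [0.2, 0.6, -0.4]
width: 0.0608
finger_force: 0.0
```

carry_out([
  [0,0,0,0,0,0],
  [0,0,0,0,0,0],
  [0,0,0,0,0,0],
  [0,0,0,0,0,0],
  [0,0,0,0,0,0],
], jaw=0)

```text
time: 24.9
tool_pos: [0.6113, -0.0122, 0.0066]
ee_rot: [3.141, -0.001, -2.958]
wrist_force: [1.2, -0.4, 0.3]
width: 0.0246
finger_force: 0.3
```

carry_out([
  [0,0,0,0,0,0],
  [0,0,0,0,0,0],
  [0,0,0,0,0,0],
  [0,0,0,0,0,0],
  [0,0,0,0,0,0],
])

```text
time: 25.4
tool_pos: [0.6113, -0.0122, 0.0066]
ee_rot: [3.141, -0.001, -2.958]
wrist_force: [0.2, 0.8, 1.3]
width: 0.0238
finger_force: 29.9
```

carry_out([
  [0,0,-0.005,0,0,0],
  [0,0,-0.03,0,0,0],
  [0,0,-0.07,0,0,0],
  [0,0,-0.12,0,0,0],
  [0,0,-0.16,0,0,0],
])

```text
time: 25.9
tool_pos: [0.6114, -0.0123, 0.1689]
ee_rot: [3.141, -0.0, -2.958]
wrist_force: [0.2, -0.6, -1.0]
width: 0.0239
finger_force: 29.9
```

```bash
python3 - <<'E'
from mv import *
o=get_obs();print(o['tool_pos'],o['ee_rot'],o['width'])
plan([.599,.1885,.15],down(np.pi+.150))
E
```

```text
[ 0.61141846 -0.01226795  0.16891619] [ 3.14135685e+00 -1.04316996e-04 -2.95798963e+00] 0.023930025543670862
shift [-0.0244  0.1997  0.019 ] turn [ 0.0002 -0.0001  0.0336] rows>= 4.0
```

carry_out([
  [-0.003,0.025,0,0,0,0.005],
  [-0.008,0.065,0,0,0,0.012],
  [-0.014,0.11,0,0,0,0.02],
  [-0.019,0.155,0,0,0,0.028],
  [-0.024,0.19,0,0,0,0.034],
])

```text
time: 26.4
tool_pos: [0.5995, 0.1813, 0.1663]
ee_rot: [3.14, -0.002, -2.991]
wrist_force: [-0.2, 0.2, -1.2]
width: 0.0239
finger_force: 29.9
```

carry_out([
  [0,0.01,0.003,0,0,0],
  [0,0.01,0.015,0,0,0],
  [0,0.01,0.023,0,0,0],
  [0,0.01,0.023,0,0,0],
  [0,0.01,0.023,0,0,0],
])

```text
time: 26.9
tool_pos: [0.5987, 0.1871, 0.1427]
ee_rot: [3.142, -0.003, -2.994]
wrist_force: [-0.5, -0.3, -1.1]
width: 0.0238
finger_force: 29.9
```

```bash
python3 - <<'E'
from mv import *
o=get_obs();print(o['tool_pos'],o['ee_rot'],o['width'])
plan([.599,.1885,.052],down(np.pi+.150))
E
```

```text
[0.59866935 0.18711214 0.14265793] [ 3.14152230e+00 -2.87997982e-03 -2.99423746e+00] 0.023783338527378593
shift [-0.0008  0.0013  0.0907] turn [ 0.0001 -0.0029 -0.0026] rows>= 1.8
```

carry_out([
  [0,0,0.01,0,0,0],
  [0,0,0.035,0,0,0],
  [0,0,0.06,0,0,0],
  [0,0,0.076,0,0,0],
  [0,0,0.083,0,0,0],
])

```text
time: 27.4
tool_pos: [0.5975, 0.1881, 0.058]
ee_rot: [3.141, -0.005, -2.993]
wrist_force: [0.0, 0.3, -0.4]
width: 0.0237
finger_force: 29.9
```

carry_out([
  [0,0,0.002,0,0,0],
  [0,0,0.004,0,0,0],
  [0,0,0.006,0,0,0],
  [0,0,0.007,0,0,0],
  [0,0,0.008,0,0,0],
])

```text
time: 27.9
tool_pos: [0.5991, 0.189, 0.0532]
ee_rot: [3.141, 0.0, -2.992]
wrist_force: [0.0, 0.8, -0.8]
width: 0.0238
finger_force: 29.9
```

carry_out([
  [0,0,0.0005,0,0,0],
  [0,0,0.001,0,0,0],
  [0,0,0.0015,0,0,0],
  [0,0,0.002,0,0,0],
  [0,0,0.002,0,0,0],
])

```text
time: 28.4
tool_pos: [0.5987, 0.1889, 0.0506]
ee_rot: [3.141, -0.001, -2.992]
wrist_force: [-0.0, -0.5, -0.2]
width: 0.0238
finger_force: 29.9
```

carry_out([
  [0,0,0.0005,0,0,0],
  [0,0,0.001,0,0,0],
  [0,0,0.001,0,0,0],
  [0,0,0.001,0,0,0],
  [0,0,0.001,0,0,0],
])

```text
time: 28.9
tool_pos: [0.5988, 0.1889, 0.0506]
ee_rot: [3.141, -0.001, -2.992]
wrist_force: [-3.6, -1.1, 5.1]
width: 0.0242
finger_force: 29.9
```

carry_out([
  [0,0,0,0,0,0],
  [0,0,0,0,0,0],
  [0,0,0,0,0,0],
  [0,0,0,0,0,0],
  [0,0,0,0,0,0],
], jaw=0.37)

```text
time: 29.4
tool_pos: [0.5986, 0.1888, 0.0492]
ee_rot: [3.141, -0.002, -2.992]
wrist_force: [0.2, -0.7, -0.2]
width: 0.0345
finger_force: 0.0
```

carry_out([
  [0,0,-0.005,0,0,0],
  [0,0,-0.02,0,0,0],
  [0,0,-0.05,0,0,0],
  [0,0,-0.09,0,0,0],
  [0,0,-0.13,0,0,0],
])

```text
time: 29.9
tool_pos: [0.5986, 0.1888, 0.182]
ee_rot: [3.141, -0.001, -2.992]
wrist_force: [0.7, 0.0, -0.9]
width: 0.0345
finger_force: 0.0
```

carry_out([
  [0.01,-0.03,-0.01,0,0,0],
  [0.03,-0.065,-0.02,0,0,0],
  [0.05,-0.105,-0.02,0,0,0],
  [0.07,-0.145,-0.02,0,0,0],
  [0.09,-0.18,-0.02,0,0,0],
])

```text
time: 30.4
tool_pos: [0.5363, -0.0044, 0.2015]
ee_rot: [-3.141, 0.001, -2.992]
wrist_force: [0.9, 0.1, -0.1]
width: 0.0347
finger_force: 0.0
```

```bash
python3 - <<'E'
from mv import *; from m import *
for nm in ('top','side'):
  s=snap(nm);W=cloud(s)
  for b in stems(s['img'],W,.056,.1,(.48,.71,.13,.34)): print(nm,b.sum(),rect(W[b]),np.percentile(W[b][:,2],[50,90]))
  if nm=='top': cv2.imwrite('pics/top6c.png',cv2.resize(s['img'][120:290,130:330,::-1],None,fx=3.5,fy=3.5,interpolation=cv2.INTER_CUBIC))
E
```

```text
top 566 (array([597.5, 274.2]), array([148.2,  44.3]), 10.6) [0.07541558 0.08160258]
top 449 (array([601.3, 190.6]), array([115.5,  42.5]), 7.4) [0.07656187 0.08208318]
side 215 (array([587.7, 264.7]), array([136.1,  60. ]), 10.9) [0.07076035 0.07753083]
side 207 (array([604.2, 191.1]), array([128.9,  56.3]), 23.1) [0.07213232 0.078915  ]
```

View pics/top6c.png

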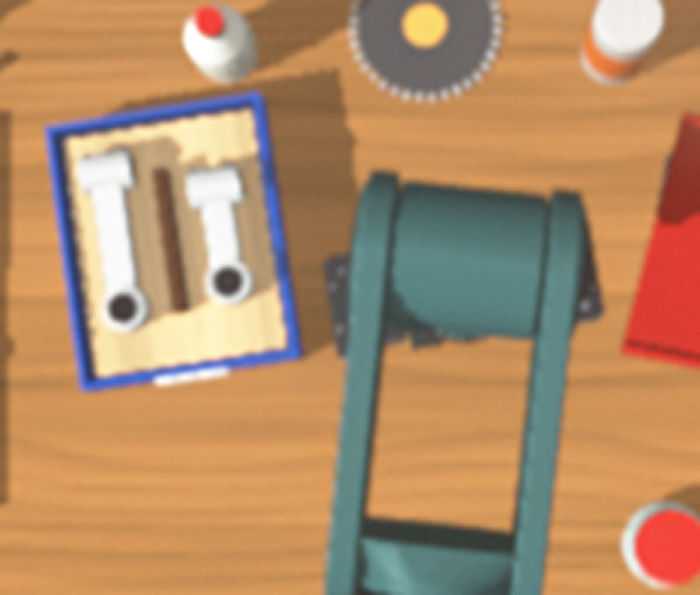

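Both stems lie along the rib (long at crop (112,235), short at (220,235)), within 4 mm of the stems below. The bystanders look untouched and the arm is clear, so I'll hand in.

```bash
python3 -c "
from bench import *
print(close_job())"
```

```text
the job is handed in; nothing more can be done
None
```

The divider is flat in the tray on the first layer, both loose stems are on it along the rib within about 4 mm of their matching stems below, and the job is handed in at about 30 s; no verdict came back.

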